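# Close a coffee tin in the ratchet hand press

### The arm

A 6-joint arm with a two-finger parallel gripper is mounted at the origin on the work surface. World frame = base frame: x ahead of the robot, y to its left, z up, the work surface at z = 0. Lengths are in m, angles in rad, forces in N, time in s.
With the tool pointing down it reaches from about 0.375 to 0.975 m from the base axis. Payload 3.8 kg.
Tool frame: the origin (TCP) lies at the very end of the fingers, on their centre line; the grasp point (between the pads) lies 19 mm behind it; z points along the fingers, y is the line along which they close (so a half turn about z gives the same grasp; the last joint's range is limited). The gripper opens to 85 mm and grips with 20 to 120 N. Pads are 22 mm wide; open, the fingers measure 114 mm over their backs; the gripper's body (76 mm by 85 mm) begins 54 mm behind the grasp point. The pads swing forward as they close: fully open they stand 13 mm farther back than shut.
Start: joints at [-1.243, 0.264, 1.604, -0, 1.274, -0.037], TCP at [0.241, -0.631, 0.21] pointing down, gripper open.
Joint ranges: [-2.63, 2.63], [-0.94, 2.18], [0.31, 2.57], [-1.31, 4.45], [0, 2.66], [-2.55, 2.55]. Speed limits (rad/s): [2.57, 2.57, 3.14, 3.14, 3.14, 3.14].

### API

Orientations are given as a rotation vector (axis times angle).
In Python, from workcell import * gives the robot as it stands.
- The arm moves only by the shell command python3 -m crank 'ROWS' [OPENING] [FORCE]. ROWS is JSON, a list that holds one entry, the list of rows, each a list of 6 numbers: the shift along the tool's x, y, z in cm, then the turn, a rotation vector about the tool's x, y, z in rad. In form: [[[dx, dy, dz, ax, ay, az], ...]]. A call has 1 to 8 rows; each row shifts and turns the commanded pose from where the row before left it, along the tool's axes as they then stand; what a row does not reach is not made up. A row lasts 1/12 s, in which the tool goes at most 41.7 mm and 7.16 degrees, less where a joint would pass 70% of its speed; a pose out of reach is approached as far as the arm can. A call with a gripper value outside its range is refused whole. OPENING is the finger opening in cm, from 0 to 8.54, set as the call begins (- or left out, the last holds). The fingers move at their own pace and stop on an object; FORCE is the grip in N (left out, the last holds). Time passes only in rows, so rows that do not move let the fingers close. It gives the time, the measured TCP pose, the force, the opening and the grip force at its end, in the units of the state.
- read_state(): the state, without advancing time (a new reading comes with each control period).
- read_camera(name): name is "side" or "top" or "wrist"; returns the picture (384x512x3 uint8, blue, green, red); there is no depth.
- camera_model(name): a dict with "camera_matrix" (3x3 intrinsics, pixels), "R" (3x3) and "t" (3): a world point X has camera coordinates R X + t. Camera axes: x right, y down, z forward; pixel columns grow to the right and rows downward; lengths in m; the calibration is good to about 2 mm. A picture is of the moment at which its call begins: read the wrist's pose just before it. camera_model takes no time and is no camera call; for the wrist camera it gives the pose at the moment of the call.
- finish_job(): hands the job in; it is judged then, once.
The state is a dict: "time": time; "q": joint angles; "joint_vel": joint speeds; "joint_torque": joint torques, N m; "tool_pos": TCP position; "tcp_rot": TCP orientation; "wrist_force": force on the tool from outside, world axes, zero at the start; "torque": the same for the moment, N m; "width": opening from 0.0 (shut) to 1.0 (fully open); "grip_force": force on a finger pad.
Only numpy, scipy, OpenCV 4.12 (cv2) and the standard library are available. Lean on these libraries where they do the work, as an engineer would, in place of code of your own. Each camera call takes 0.05 s, during which the arm holds its last target. There are 200 camera calls.

### The job

The lid of the coffee tin standing in the hand press is only started on the tin. With the fingertips press the thumb tab of the ratchet pawl down until it clicks over and stays free, then push the press lever down by its grip, past its teeth and as far as it goes, so that the pad drives the lid fully home. Leave the lever down, the pawl free and the tin in its ring; grip and lift nothing, keep the fingers off the tin, and leave the other things on the bench where they stand.

Things in the scene. Friction and masses are not known exactly. Their poses are not given: they have to be found in the camera images.
- press: grey cast bench press, fixed; base plate x -150 to +120, y -70 to +70 mm, 14 mm thick; forked post 172 mm tall with a lever on top. Origin on the bench below the lever's pivot, z up. The lever points along the press's -x, the pawl's thumb tab is on its +x side, toothed quadrant and pawl on the post's +y side. A ring (inner diameter 80, 5 mm high) centred at x = -85, y = 0 holds the tin
- lever_pivot (a point): axis about which the lever turns, in the middle of the fork, 146 mm above the bench; the axis runs along the press's y
- lever_grip (a point): centre of the upper face of the lever's black rubber grip (105 mm long along the lever, 34 wide, 26 thick): 197.5 mm from the pivot along the lever and 13 mm above the lever's centre line. The lever is a steel bar 22 mm wide that reaches 250 mm from the pivot
- press_lever (a joint): lever angle, rad: 0 level, positive raised; starts at 0.45 to 0.72. Stiff pivot: stays where it is left. With the pawl in mesh it goes down one tooth (0.13) at most and is then held by the teeth. With the pawl free it takes a few newtons down at the grip, and 5 to 10 N over the last 0.07 rad, where the pad drives the lid; with the lid home it stops at about -0.015
- pawl_tab (a point): centre of the upper face of the pawl's thumb tab, a steel plate 34 x 34 x 6 mm, level while the pawl is in mesh; at x = 118, y = 35, z = 146 mm in the press's frame then. It tips down and towards +x as it is pressed
- press_pawl (a joint): pawl angle about its pin (along y, at x = 60, z = 100 mm in the press's frame), rad: up to 0.1 in or on the teeth, clear of them above 0.12, 0.46 fully free with the tab 30 mm lower and 14 mm farther out. A toggle spring (about 4 N at the tab, less as it moves) snaps it back into the teeth below 0.23, and over to 0.46 once the tab has gone down 15 mm; there it stays
- tin: round coffee tin in the press's ring, loose, 74 mm diameter, 85 mm tall without its lid, with a brown card band; origin at the centre of its underside, 14 mm above the bench
- tin_lid (a joint): how far the slip lid (77 mm diameter) has gone onto that tin, in m: 0 only started, 0.006 fully home; it stays where it is pushed. Home, the lid's top is 102 mm above the bench
- tin_a: bystander: closed coffee tin, 77 mm diameter, 88 mm tall, on the bench; origin at the centre of its underside
- tin_b: bystander: another closed coffee tin of the same size; origin at the centre of its underside
- spare_lid: bystander: a loose tin lid lying on the bench, 77 mm diameter, 12 mm high; origin at the centre of its underside
- jar: bystander: brown glass jar with a steel cap, 76 mm diameter, 125 mm tall; origin at the centre of its underside
- mug: bystander: white mug, 80 mm diameter, 85 mm tall; origin at the centre of its underside
- scoop: bystander: steel bean scoop, a box 95 x 62 x 36 mm with a flat handle 105 mm long towards its own -x; origin under the centre of the box

How it is judged:
On the way, in this order (a step that is already met when the one before it is completed fails the run):
1. the pawl has clicked over to free while the lever still stands raised (value of joint press_pawl above 0.38 rad and value of joint press_lever above 0.3 rad), for 0.2 s.
2. the lever is pushed all the way down and the lid is driven home (value of joint press_pawl above 0.38 rad and value of joint press_lever below 0.035 rad and value of joint tin_lid above 0.0045 m), for 0.2 s.
At the end, for the whole second after the job is handed in: the pawl is free (over 0.38 rad), the lever is down (under 0.035 rad), the lid is home (over 4.5 of its 6 mm), and the tin stands upright at rest in its ring (within 8 mm of the ring's centre) (all of step 2 and x of tin in the frame of press between -0.093 and -0.077 m and y of tin in the frame of press between -0.008 and 0.008 m and angle between tin's own z axis and vertical below 0.05 rad and linear speed of tin below 0.02 m/s); the robot touches nothing.
It fails at once if another thing on the bench is shifted more than 25 mm, lifted or tipped over (distance of any of tin_a, tin_b, spare_lid, jar, mug, scoop from where it was at the start of the episode above 0.025 m or angle between any of tin_a, tin_b, spare_lid, jar, mug, scoop's own z axis and vertical above 0.3 rad).
It fails at once if the tin in the press is lifted or tipped (height (world z) of tin above 0.022 m or angle between tin's own z axis and vertical above 0.15 rad).
It fails at once if the fingers push or squeeze the tin or its lid (more than 3 N) (contact force between the fingers and tin above 3 N).
It fails at once if the lever is lifted above its parking range (more than 0.82 rad) (value of joint press_lever above 0.82 rad).
It also fails if it takes over 48 s, if anything falls off the work surface, if the arm or the gripper's body presses on something with over 40 N, if the wrist force passes 120 N, or if a joint passes its speed limit or range.

## Working session

There is one attempt and no reset: what is moved stays moved. The work goes in short steps, Python scripts to look and compute and a shell command to move; the robot and the scene stay as the last step left them, time stands still between calls to the robot, and variables do not carry over. Pictures are saved under pics/ and viewed, at most 10 in all, crops included, and the job is handed in when it is done.

```bash
mkdir -p pics; ls
cat > h.py <<'E'
from workcell import *
import numpy as np, cv2
def ray(name,u,v):
    m=camera_model(name);K,R,t=[np.array(m[k]) for k in("camera_matrix","R","t")]
    d=R.T@np.linalg.inv(K)@np.array([u,v,1.]);return -R.T@t,d/np.linalg.norm(d)
def plane(name,u,v,z):
    o,d=ray(name,u,v);return o+d*(z-o[2])/d[2]
def tri(*obs):
    A=np.zeros((3,3));b=np.zeros(3)
    for n,u,v in obs:
        o,d=ray(n,u,v);P=np.eye(3)-np.outer(d,d);A+=P;b+=P@o
    x=np.linalg.solve(A,b)
    return x,[float(np.linalg.norm((np.eye(3)-np.outer(d,d))@(x-o))) for o,d in(ray(*q) for q in obs)]
def proj(name,X):
    m=camera_model(name);K,R,t=[np.array(m[k]) for k in("camera_matrix","R","t")]
    p=K@(R@np.array(X)+t);return p[:2]/p[2]
E
python3 - <<'E'
from h import *
for n in("top","side"):
    im=read_camera(n); cv2.imwrite(f"pics/{n}0.png",im); cv2.imwrite(f"pics/{n}0b.png",cv2.resize(im,(800,600),interpolation=cv2.INTER_CUBIC))
    o,d=ray(n,256,192);print(n,o,d)
s=read_state();print(s["time"],s["tool_pos"],s["tcp_rot"])
E
```

```text
pics
top [0.50531256 0.03504552 0.9995304 ] [ 0.063363   -0.00594576 -0.99797283]
side [0.25330799 0.49942589 0.55263339] [ 0.44225908 -0.63394526 -0.63444488]
0.1 [ 0.24058303 -0.62990515  0.2089646 ] [-3.08748214e+00 -5.69457436e-01  4.74509185e-04]
```

View pics/top0b.png

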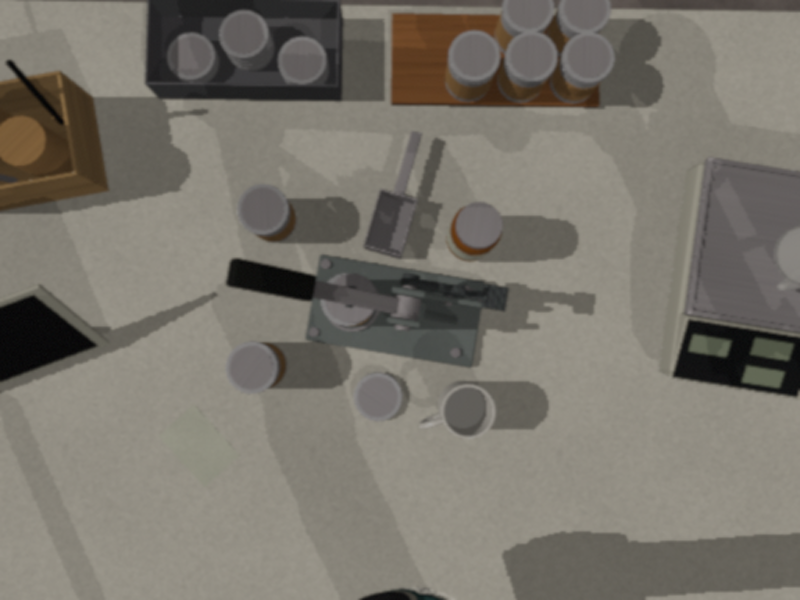

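View pics/side0b.png

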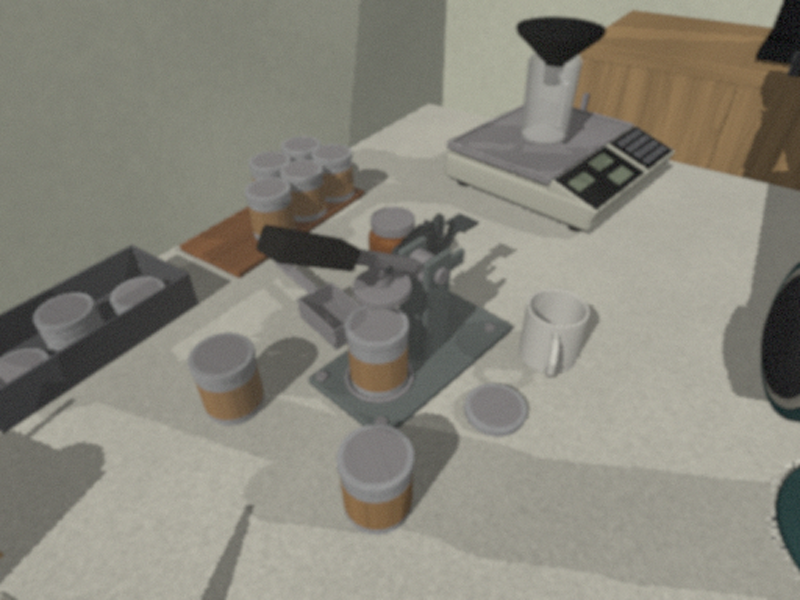

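The top view (800 px scale) shows the press base corners at (320,257), (307,340) and (475,365). The black grip runs from (229,272) to (315,287) and the tab is near (497,297). In the side view the grip is at (258..355,245) and the tab near (460,222). The bystanders stand on both sides of the press and are lower than the lever and tab.

Run:
```python
from h import *
k=512/800
im=cv2.imread("pics/top0.png")
C=[plane("top",u*k,v*k,.014)[:2] for u,v in((320,257),(307,340),(475,365))]
L=np.array([(-.15,.07),(-.15,-.07),(.12,-.07)]);W=np.array(C)
print(np.linalg.norm(W[0]-W[1]),np.linalg.norm(W[1]-W[2]))
M=(L-L.mean(0)).T@(W-W.mean(0));U,S,V=np.linalg.svd(M);R=V.T@np.diag([1,np.linalg.det(V.T@U.T)])@U.T
o=W.mean(0)-R@L.mean(0);yaw=np.arctan2(R[1,0],R[0,0]);print("origin",o,"yaw",yaw,"res mm",((L@R.T+o)-W)*1e3)
T=lambda x,y,z:np.r_[R@[x,y]+o,z]
tab=T(.118,.035,.146);print("tab",tab,proj("top",tab)/k,proj("side",tab)/k)
for q in(.45,.55,.65,.72):
    for l in(.145,.25):
        X=T(-l*np.cos(q),0,.146+l*np.sin(q));print(q,l,X.round(3),proj("top",X)/k,proj("side",X)/k)
# black grip mask
for n in("top","side"):
    i=cv2.imread(f"pics/{n}0.png");m=(i.max(2)<38).astype(np.uint8)
    N,lab,st,ce=cv2.connectedComponentsWithStats(m)
    for j in range(1,N):
        if st[j,4]>150: print(n,st[j]/k,cv2.minAreaRect(np.argwhere(lab==j)[:,::-1].astype(np.float32)))
print(tri(("top",497*k,297*k),("side",460*k,222*k)))
```

```text
0.13386917355736735 0.2693416280082989
origin [0.55012809 0.01845514] yaw -1.6976434170826413 res mm [[ 3.4454971   0.61648999]
 [-2.79826174  0.1655217 ]
 [-0.64723536 -0.78201169]]
tab [ 0.56991904 -0.10302457  0.146     ] [496.39596885 293.67368438] [459.90710557 217.99126736]
0.45 0.145 [0.567 0.148 0.209] [308.03778307 290.14526902] [346.02989591 270.68372052]
0.45 0.25 [0.579 0.242 0.255] [224.97375515 276.26563811] [265.86176569 276.7098431 ]
0.55 0.145 [0.566 0.141 0.222] [312.07888279 290.11026882] [350.02666097 257.75152224]
0.55 0.25 [0.577 0.23  0.277] [229.95134348 275.78066783] [272.77875297 250.5625995 ]
0.65 0.145 [0.565 0.133 0.234] [317.32037415 290.2608959 ] [354.98457    244.74050364]
0.65 0.25 [0.575 0.216 0.297] [237.39226337 275.64366305] [282.05993012 223.94417052]
0.72 0.145 [0.564 0.127 0.242] [321.69725867 290.48051804] [358.99251325 235.69933222]
0.72 0.25 [0.574 0.205 0.311] [244.12152081 275.77298373] [289.89326339 205.35084736]
top [165.625    0.      95.3125  45.3125 859.375 ] ((132.01669311523438, 6.11915397644043), (24.115583419799805, 63.56886291503
[... 692 characters left out ...]
 ((22.646696090698242, 211.7026824951172), (43.817935943603516, 64.25381469726562), 69.62356567382812)
top [ 675.      321.875   125.       73.4375 2784.375 ] ((473.81494140625, 228.64759826660156), (79.58435821533203, 36.49607467651367), 9.162347793579102)
side [ 757.8125    0.       42.1875   62.5    1021.875 ] ((504.2842712402344, 21.250465393066406), (21.807273864746094, 43.92082595825195), 27.34987449645996)
side [ 525.       20.3125   78.125    45.3125 1143.75  ] ((360.5, 27.0), (28.0, 49.0), 90.0)
side [ 762.5     278.125    37.5     118.75   1820.3125] ((499.5, 215.5), (75.0, 23.0), 90.0)
(array([ 0.56753444, -0.10394262,  0.13974755]), [0.0020088898867369085, 0.0020088898867368595])
```

```bash
python3 -m crank '[[[2.4,-2.6,0,0,0,0],[2.4,-2.6,0,0,0,0],[2.4,-2.6,0,0,0,0],[2.4,-2.6,0,0,0,0],[2.4,-2.6,0,0,0,0],[2.4,-2.6,0,0,0,0],[2.4,-2.6,0,0,0,0],[2.4,-2.6,0,0,0,0]]]' 0 20
python3 -m crank '[[[3,-2,0,0,0,0],[3,-2,0,0,0,0],[3,-2,0,0,0,0],[3,-2,0,0,0,0],[3,-2,0,0,0,0],[3,-2,0,0,0,0],[3,-1.5,0,0,0,0],[3,0,0,0,0,0]]]'
python3 -m crank '[[[0,0,0,0,0,0.12],[0,0,0,0,0,0.12],[0,0,0,0,0,0.12],[0,0,0,0,0,0.12],[0,0,0,0,0,0]]]'
```

```text
time: 0.77
tool_pos: [0.346, -0.3658, 0.2096]
tcp_rot: [-3.089, -0.569, 0.0]
wrist_force: [0.6, -0.6, -0.1]
width: -0.003
grip_force: 0.0
time: 1.43
tool_pos: [0.5217, -0.1526, 0.2098]
tcp_rot: [-3.087, -0.573, 0.002]
wrist_force: [-0.1, -0.1, 0.7]
width: -0.004
grip_force: 0.0
time: 1.85
tool_pos: [0.5217, -0.1557, 0.2095]
tcp_rot: [-3.136, 0.185, 0.002]
wrist_force: [-0.4, 0.4, -0.6]
width: -0.0
grip_force: 0.0
```

Run:
```python
from h import *
im=read_camera("wrist");cv2.imwrite("pics/w1.png",im)
s=cv2.resize(read_camera("side")[80:230,130:330],(800,600),interpolation=cv2.INTER_CUBIC);cv2.imwrite("pics/s1.png",s)
X=[.570,-.103,.146];print(proj("wrist",X))
for a in(-1,1):
  for b in(-1,1):
    # press axes
    c,sn=np.cos(-1.69),np.sin(-1.69);p=np.array(X)+[.017*(a*c-b*sn),.017*(a*sn+b*c),0];print(a,b,proj("wrist",p))
```

```text
[174.34212752 144.63617403]
-1 -1 [153.35582217 167.02449244]
-1 1 [148.69596332 120.78783652]
1 -1 [198.75887471 167.34127812]
1 1 [196.3762203  121.13006961]
```

View pics/w1.png

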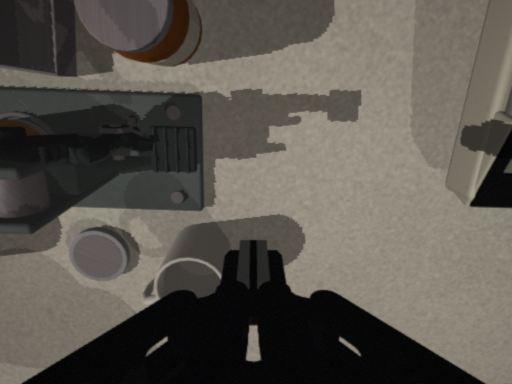

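View pics/s1.png

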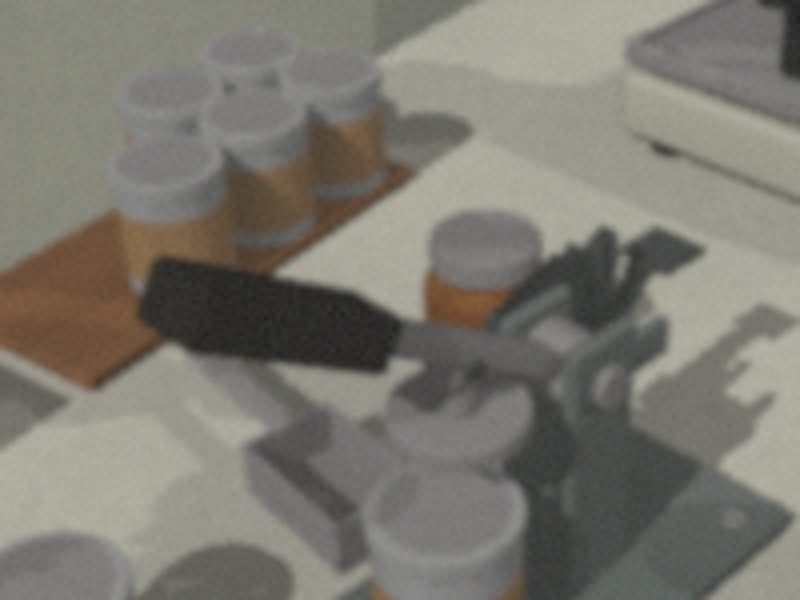

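The wrist view shows the ridged tab centred at (174,149), so it lies at about (0.566,-0.104). That is 3.5 mm from my estimate and agrees with the triangulation. In the side crop the pawl is in mesh and the lever raised.

```bash
python3 -m crank '[[[2,-2.8,0,0,0,0],[1.8,-2.8,0,0,0,0],[0,0,2.5,0,0,0],[0,0,2.5,0,0,0],[0,0,0,0,0,0],[0,0,0,0,0,0]]]'
```

```text
time: 2.45
tool_pos: [0.5644, -0.1044, 0.1584]
tcp_rot: [-3.136, 0.178, 0.007]
wrist_force: [0.3, -0.5, 0.6]
width: 0.004
grip_force: 0.0
```

```bash
python3 -m crank '[[[0,0.2,0.8,0,0,0],[0,0.1,0.5,0,0,0],[0,0.2,0.4,0,0,0],[0,0.25,0.4,0,0,0],[0,0.2,0.4,0,0,0],[0,0,0,0,0,0]]]'; python3 -m crank '[[[0,0.2,0.4,0,0,0],[0,0.2,0.4,0,0,0],[0,0.2,0.4,0,0,0],[0,0,0,0,0,0],[0,0,0,0,0,0]]]'
```

```text
time: 2.95
tool_pos: [0.5645, -0.1147, 0.1344]
tcp_rot: [-3.136, 0.182, 0.002]
wrist_force: [-0.4, -0.1, -0.8]
width: -0.002
grip_force: 0.0
time: 3.37
tool_pos: [0.5643, -0.1203, 0.1229]
tcp_rot: [-3.136, 0.181, 0.001]
wrist_force: [-0.0, -1.5, -0.2]
width: -0.001
grip_force: 0.0
```

```bash
python3 -m crank '[[[0,0,-2,0,0,0],[0,0,-4,0,0,0],[0,0,-4,0,0,0],[0,0.5,-3,0,0,0],[0,0,0,0,0,0]]]'
python3 - <<'E'
from h import *
s=cv2.resize(read_camera("side")[80:230,180:380],(400,300),interpolation=cv2.INTER_CUBIC)
w=cv2.resize(read_camera("wrist"),(400,300));cv2.imwrite("pics/m2.png",np.hstack([s,w]))
E
```

```text
time: 3.78
tool_pos: [0.5682, -0.1266, 0.2623]
tcp_rot: [3.133, -0.181, 0.022]
wrist_force: [0.4, -0.4, 1.1]
width: -0.002
grip_force: 0.0
```

View pics/m2.png

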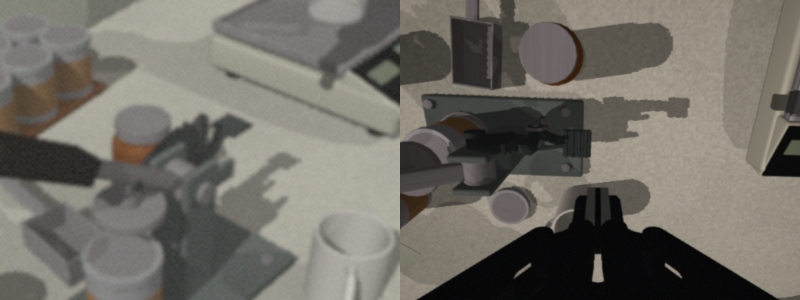

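Run:
```python
from h import *
a=cv2.imread("pics/side0.png");b=read_camera("side");cv2.imwrite("pics/side2.png",b);w=read_camera("wrist");cv2.imwrite("pics/wr2.png",w)
for X in([.5665,-.104,.146],[.565,-.118,.116]): print(proj("side",X),proj("wrist",X)*400/512)
A=cv2.resize(a[110:185,255:330],(400,400));B=cv2.resize(b[110:185,255:330],(400,400))
cv2.imwrite("pics/cmp.png",np.hstack([A,B]))
```

```text
[295.92435957 139.77616884] [179.84485312 141.35804212]
[298.71510733 148.78225111] [192.57203074 134.2180299 ]
```

View pics/cmp.png

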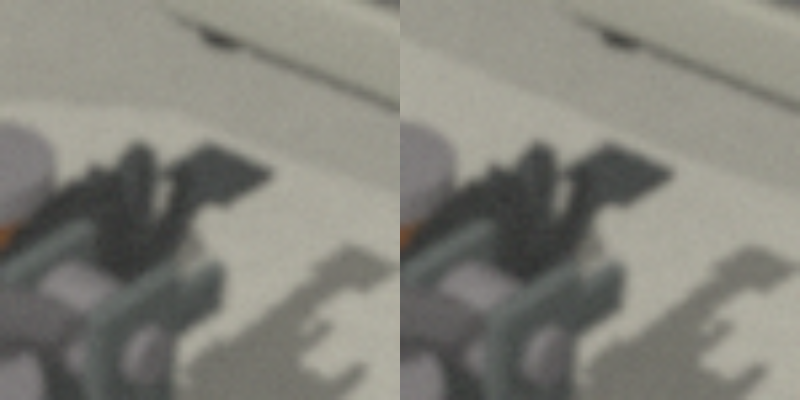

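Before and after look the same: the tab is still level at side px (296,142), so the pawl is still in mesh. I'll repeat the press in small steps and watch the force.

```bash
python3 -m crank '[[[-0.4,-2.1,2,0,0,0],[0,0,4,0,0,0],[0,0,4,0,0,0],[0,0,0.5,0,0,0],[0,0,0,0,0,0],[0,0,0,0,0,0]]]' | head -4
python3 -m crank '[[[0,0,0.3,0,0,0],[0,0,0.3,0,0,0],[0,0,0.3,0,0,0],[0,0,0,0,0,0]]]' | sed -n '2p;4p'
python3 -m crank '[[[0,0.05,0.2,0,0,0],[0,0.1,0.2,0,0,0],[0,0,0,0,0,0]]]' | sed -n '2p;4p'
python3 -m crank '[[[0,0.1,0.2,0,0,0],[0,0.1,0.2,0,0,0],[0,0,0,0,0,0]]]' | sed -n '2p;4p'
python3 - <<'E'
from h import *
s=cv2.resize(read_camera("side")[100:190,250:370],(400,300),interpolation=cv2.INTER_CUBIC)
w=cv2.resize(read_camera("wrist")[84:300,100:388],(400,300));cv2.imwrite("pics/m3.png",np.hstack([s,w]))
E
```

```text
time: 4.48
tool_pos: [0.5619, -0.1037, 0.1479]
tcp_rot: [-3.136, 0.181, 0.003]
wrist_force: [0.4, -0.4, 0.5]
tool_pos: [0.5628, -0.104, 0.1399]
wrist_force: [-0.6, 0.5, -0.8]
tool_pos: [0.5619, -0.1054, 0.1349]
wrist_force: [0.2, 0.4, -0.0]
tool_pos: [0.5615, -0.1074, 0.1306]
wrist_force: [-0.6, 0.1, -0.6]
```

View pics/m3.png

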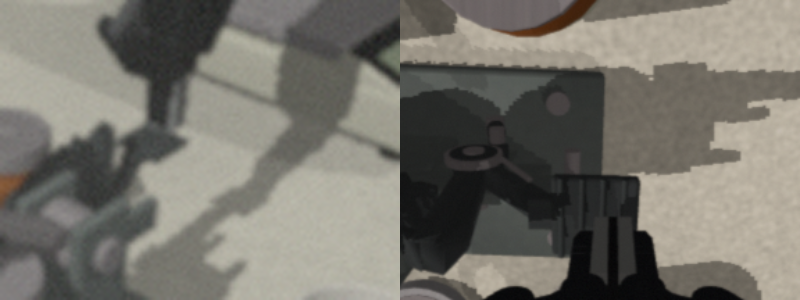

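Run:
```python
from h import *
p=read_state()["tool_pos"];print(p)
for n in("side","wrist","top"):
  for dz in(0,.01,.02): print(n,dz,proj(n,np.array(p)+[0,0,dz]))
w=read_camera("wrist");t=read_camera("top");cv2.imwrite("pics/top3.png",t)
# tab in wrist crop: (555..640,177..255) -> full px
u,v=100+(197)*.72,84+216*.72
print("tab wrist px",u,v,proj("wrist",[.5665,-.104,.146]),proj("wrist",[.5665,-.104,.12]))
print(tri(("wrist",u,v),("side",296,142)),tri(("wrist",u,v),("side",296,142),("top",497*.64,297*.64)))
```

```text
[ 0.56169489 -0.10730675  0.13092773]
side 0 [298.11901694 145.66528076]
side 0.01 [298.4316964 141.7642308]
side 0.02 [298.74956021 137.79850001]
wrist 0 [253.71451594 236.92534836]
wrist 0.01 [253.74435101 245.36627045]
wrist 0.02 [253.77763928 254.7841732 ]
top 0 [318.51457796 192.21877521]
top 0.01 [319.27091983 191.92954119]
top 0.02 [320.04501887 191.63351662]
tab wrist px 241.84 239.51999999999998 [246.64800066 242.81732089] [247.48339733 222.26782232]
(array([ 0.56562428, -0.10173068,  0.14149267]), [0.000855793358457879, 0.0008557933584580357]) (array([ 0.56577679, -0.10294774,  0.14139244]), [0.0018002152958629992, 0.00041416371035221726, 0.001665643197911875])
```

The fingertips show about 15–20 mm above the reported TCP in the side view (px y 137.5 instead of 145.7), and the tab is unmoved. So contact hasn't happened yet, and I'll keep going down.

```bash
for i in 1; do
python3 -m crank '[[[0.4,-0.2,0.3,0,0,0],[0,0,0.3,0,0,0],[0,0,0,0,0,0]]]' | sed -n '2p;4p'
python3 -m crank '[[[0,0,0.3,0,0,0],[0,0.1,0.3,0,0,0],[0,0,0,0,0,0]]]' | sed -n '2p;4p'
python3 -m crank '[[[0,0.1,0.3,0,0,0],[0,0.1,0.3,0,0,0],[0,0,0,0,0,0]]]' | sed -n '2p;4p'
done
python3 - <<'E'
from h import *
s=cv2.resize(read_camera("side")[100:190,250:370],(400,300),interpolation=cv2.INTER_CUBIC)
w=cv2.resize(read_camera("wrist")[84:300,100:388],(400,300));cv2.imwrite("pics/m4.png",np.hstack([s,w]))
E
```

```text
tool_pos: [0.5659, -0.1055, 0.1244]
wrist_force: [-0.4, 0.3, 0.1]
tool_pos: [0.566, -0.1081, 0.1193]
wrist_force: [-1.9, -3.2, 3.8]
tool_pos: [0.5653, -0.1085, 0.1124]
wrist_force: [0.2, 0.1, -0.8]
```

View pics/m4.png

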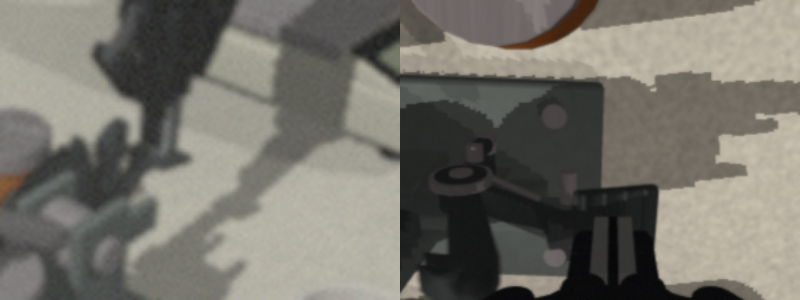

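There was contact (3.8 N) near z=0.12, then the force vanished. The tab now sits tipped and lower, so the pawl appears to have clicked over. I'll retract and compare.

```bash
python3 -m crank '[[[0,0,0.3,0,0,0],[0,0,-1,0,0,0],[0,0,-3,0,0,0],[0,0,-4,0,0,0],[0,0,-4,0,0,0],[0,0,-4,0,0,0],[0,0,-4,0,0,0],[0,0,-0.5,0,0,0]]]'
python3 - <<'E'
from h import *
a=cv2.imread("pics/side0.png");b=read_camera("side")
A=cv2.resize(a[100:190,230:350],(400,300));B=cv2.resize(b[100:190,230:350],(400,300))
cv2.imwrite("pics/cmp2.png",np.hstack([A,B]))
E
```

```text
time: 7.03
tool_pos: [0.5695, -0.1092, 0.3258]
tcp_rot: [3.134, -0.18, 0.023]
wrist_force: [1.2, -1.6, 0.5]
width: 0.003
grip_force: 0.0
```

View pics/cmp2.png

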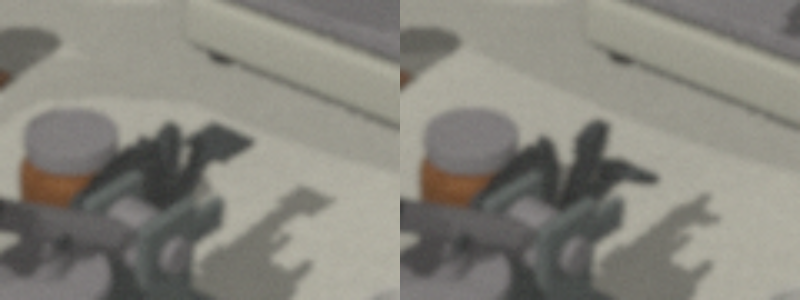

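The tab is clearly tipped down and out while the lever stays raised, so the pawl is free. Next is the lever: go above the grip.

```bash
python3 -m crank '[[[-0.4,-3.5,0,0,0,0],[-0.4,-3.5,0,0,0,0],[-0.4,-3.5,0,0,0,0],[-0.4,-3.5,0,0,0,0],[-0.4,-3.5,0,0,0,0],[-0.4,-3.5,0,0,0,0],[-0.3,-3.5,0,0,0,0],[-0.3,-3.7,0,0,0,0]]]' >/dev/null; python3 -m crank '[[[0,0,0,0,0,0],[0,0,0,0,0,0]]]';python3 - <<'E'
from h import *
s=read_camera("side")[60:240,120:360];w=read_camera("wrist")
cv2.imwrite("pics/m5.png",np.hstack([cv2.resize(s,(400,300)),cv2.resize(w,(400,300))]))
E
```

```text
time: 7.92
tool_pos: [0.5672, 0.1768, 0.3135]
tcp_rot: [3.136, -0.175, -0.004]
wrist_force: [-0.7, -0.3, -0.5]
width: 0.001
grip_force: 0.0
```

View pics/m5.png

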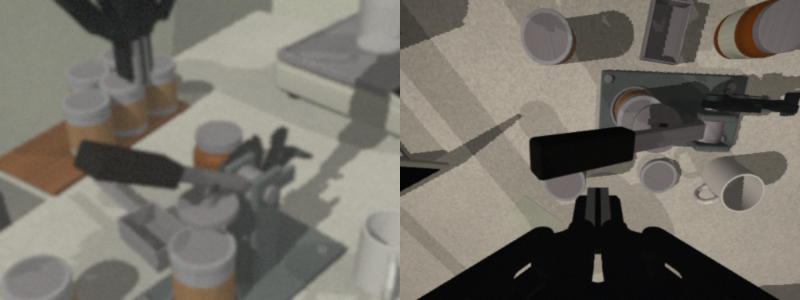

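The grip shows in the wrist view at (131..235,128..180), centre (183,153) on the 400 px scale. The fingers are higher and still clear of it. I'll cast that ray.

Run:
```python
from h import *
u=512/400
for z in(.25,.265,.28): print(z,plane("wrist",183*u,153*u,z),plane("top",173.8,178.9,z))
print(proj("wrist",read_state()["tool_pos"])/u)
```

```text
0.25 [0.57148866 0.18904791 0.25      ] [0.5758136  0.18656158 0.25      ]
0.265 [0.57682757 0.18747857 0.265     ] [0.57440269 0.18352936 0.265     ]
0.28 [0.58216648 0.18590922 0.28      ] [0.57299179 0.18049714 0.28      ]
[198.25430601 185.07866142]
```

```bash
python3 -m crank '[[[0.6,-0.9,0,0,0,0],[0,0,2.5,0,0,0],[0,0,2.5,0,0,0],[0,0,1,0,0,0],[0,0,0,0,0,0]]]' | sed -n '2p;4p'
python3 -m crank '[[[0,-0.3,0.8,0,0,0],[0,-0.4,0.8,0,0,0],[0,-0.4,0.8,0,0,0],[0,0,0,0,0,0]]]' | sed -n '2p;4p'
python3 -m crank '[[[0,-0.4,0.8,0,0,0],[0,-0.4,0.8,0,0,0],[0,0,0,0,0,0]]]' | sed -n '2p;4p'
```

```text
tool_pos: [0.5736, 0.1816, 0.2513]
wrist_force: [-0.7, -0.6, -0.4]
tool_pos: [0.5766, 0.1949, 0.2302]
wrist_force: [-0.8, -0.9, 0.0]
tool_pos: [0.5768, 0.2026, 0.2131]
wrist_force: [0.0, 0.2, -0.5]
```

```bash
cat > grip.py <<'E'
from h import *
# top view: dark outline of lever's grip end beyond gripper is hidden; use side view dark mask profile
b=read_camera("side");a=cv2.imread("pics/side0.png")
for n,i in(("start",a),("now",b)):
    m=(i.max(2)<60)[100:250,150:240]
    # lowest dark row for several columns (grip's lower edge)
    print(n,[(150+c,100+int(np.max(np.nonzero(m[:,c])[0])) if m[:,c].any() else None) for c in(20,30,40,50,60,70)])
E
python3 grip.py
python3 -m crank '[[[0,-0.2,0.8,0,0,0],[0,-0.2,0.8,0,0,0],[0,0,0,0,0,0]]]' | sed -n '2p;4p'; python3 grip.py
```

```text
start [(170, 162), (180, 167), (190, 168), (200, 169), (210, 170), (220, 171)]
now [(170, 199), (180, 197), (190, 195), (200, 194), (210, 191), (220, 189)]
tool_pos: [0.5772, 0.206, 0.197]
wrist_force: [0.2, 0.3, -0.9]
start [(170, 162), (180, 167), (190, 168), (200, 169), (210, 170), (220, 171)]
now [(170, 211), (180, 207), (190, 204), (200, 202), (210, 199), (220, 192)]
```

The lever is moving down with the fingers, and the force is low.

```bash
python3 -m crank '[[[0,-0.2,0.8,0,0,0],[0,-0.2,0.8,0,0,0],[0,-0.1,0.8,0,0,0],[0,0,0,0,0,0]]]' | sed -n '2p;4p'; python3 grip.py | tail -1
python3 -m crank '[[[0,-0.1,0.6,0,0,0],[0,0,0.6,0,0,0],[0,0,0.4,0,0,0],[0,0,0,0,0,0]]]' | sed -n '2p;4p'; python3 grip.py|tail -1
python3 -m crank '[[[0,0,0.4,0,0,0],[0,0,0.3,0,0,0],[0,0,0,0,0,0],[0,0,0,0,0,0]]]' | sed -n '2p;4p'; python3 grip.py|tail -1
```

```text
tool_pos: [0.5774, 0.2107, 0.1725]
wrist_force: [-0.4, -0.1, -0.4]
now [(170, 228), (180, 223), (190, 218), (200, 213), (210, 209), (220, 197)]
tool_pos: [0.5781, 0.2116, 0.1579]
wrist_force: [-0.3, -0.3, -0.5]
now [(170, 236), (180, 231), (190, 226), (200, 220), (210, 215), (220, 207)]
tool_pos: [0.5785, 0.2117, 0.1518]
wrist_force: [0.6, -0.9, -0.1]
now [(170, 240), (180, 235), (190, 229), (200, 223), (210, 217), (220, 210)]
```

```bash
for s in 1; do
python3 -m crank '[[[0,0,0.4,0,0,0],[0,0,0.4,0,0,0],[0,0,0,0,0,0],[0,0,0,0,0,0]]]' | sed -n '2p;4p'
python3 -m crank '[[[0,0,0.3,0,0,0],[0,0,0.3,0,0,0],[0,0,0,0,0,0],[0,0,0,0,0,0]]]' | sed -n '2p;4p'
python3 -m crank '[[[0,0,0.3,0,0,0],[0,0,0,0,0,0],[0,0,0,0,0,0]]]' | sed -n '2p;4p'
done; python3 grip.py|tail -1
```

```text
tool_pos: [0.5791, 0.2125, 0.1447]
wrist_force: [0.3, 2.5, 3.9]
tool_pos: [0.5792, 0.213, 0.1391]
wrist_force: [-1.0, 4.0, 5.2]
tool_pos: [0.5792, 0.213, 0.1361]
wrist_force: [-1.0, 3.4, 5.6]
now [(170, 246), (180, 244), (190, 237), (200, 230), (210, 223), (220, 216)]
```

```bash
python3 -m crank '[[[0,0,0.3,0,0,0],[0,0,0.2,0,0,0],[0,0,0,0,0,0],[0,0,0,0,0,0]]]' | sed -n '2p;4p'
python3 -m crank '[[[0,0,0.2,0,0,0],[0,0,0,0,0,0],[0,0,0,0,0,0]]]' | sed -n '2p;4p'
python3 grip.py|tail -1
```

```text
tool_pos: [0.5793, 0.2131, 0.1346]
wrist_force: [-8.1, 2.4, 21.0]
tool_pos: [0.5794, 0.2132, 0.1342]
wrist_force: [-11.0, 0.2, 28.3]
now [(170, 247), (180, 245), (190, 238), (200, 230), (210, 223), (220, 217)]
```

It reached the hard stop: the TCP stalled at 0.134 with 28 N, after the roughly 14 mm stiff stretch. I'll hold briefly, back off and check the lever stays down.

```bash
python3 -m crank '[[[0,0,0,0,0,0],[0,0,0,0,0,0],[0,0,0,0,0,0]]]' | sed -n '2p;4p'
python3 -m crank '[[[0,0,-0.4,0,0,0],[0,0,-0.5,0,0,0],[0,0,-2,0,0,0],[0,0,-4,0,0,0],[0,0,-4,0,0,0],[0,0,-4,0,0,0],[0,0,-1,0,0,0],[0,0,0,0,0,0]]]'
python3 - <<'E'
from h import *
b=read_camera("side");a=cv2.imread("pics/side0.png")
m=(b.max(2)<60)[100:260,150:240]
print([(150+c,100+int(np.max(np.nonzero(m[:,c])[0]))) for c in(20,30,40,50,60,70) if m[:,c].any()])
# expected lower edge line of the grip and pawl's tab check
d=(b.max(2)<75)
for nm,i in(("start",a),("now",b)):
    r=i[130:150,285:308].max(2);print(nm,"dark px at in-mesh tab place",int((r<90).sum()))
# top view: black grip blob
t=read_camera("top");mm=(t.max(2)<38).astype(np.uint8);N,l,st,ce=cv2.connectedComponentsWithStats(mm)
print([st[j].tolist() for j in range(1,N) if st[j,4]>150 and 80<ce[j,0]<330 and 120<ce[j,1]<260])
for q in(0,-.015,.05):
  for L in(.145,.25):
    print(q,L,proj("top",[.548+.15*L*np.cos(q),.0185+.989*L*np.cos(q),.159+L*np.sin(q)])[0].round(1),proj("side",[.548-.017+.15*L*np.cos(q),.0185+.989*L*np.cos(q),.133+L*np.sin(q)]).round(1))
E
```

```text
tool_pos: [0.5794, 0.2132, 0.1342]
wrist_force: [-10.9, 1.5, 27.5]
time: 13.03
tool_pos: [0.5813, 0.2122, 0.2921]
tcp_rot: [-3.134, 0.181, -0.013]
wrist_force: [0.8, 0.5, 0.3]
width: 0.004
grip_force: 0.0
[(170, 247), (180, 245), (190, 238), (200, 230), (210, 223), (220, 217)]
start dark px at in-mesh tab place 135
now dark px at in-mesh tab place 85
[[128, 142, 66, 50, 1088], [67, 167, 42, 17, 289]]
0 0.145 193.9 [225.8 215.5]
0 0.25 145.2 [176.4 249.5]
-0.015 0.145 194.1 [225.8 216.5]
-0.015 0.25 145.7 [176.8 251.1]
0.05 0.145 193.5 [225.6 212.4]
0.05 0.25 143.7 [175.4 243.9]
```

The lever's lower-edge slope in the side view is 0.70. That fits about -0.01 rad (0.05 would give 0.63), and it did not change after release.

```bash
python3 -c "
from workcell import *
print(finish_job())"
```

```text
the job is handed in; nothing more can be done
None
```

The job is handed in, but `finish_job()` gave no verdict: the pawl is clicked over to free, the lever was pushed to its hard stop and stayed down on release, and the lid should be home, though I judged that from the lever's stop and did not measure the lid.

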